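Scoop beads and hold them level over the kit tray

ROBOT

A 6-joint arm with a two-finger parallel gripper is mounted at the origin on the work surface. World frame = base frame: x ahead of the robot, y to its left, z up, the work surface at z = 0. Lengths are in m, angles in rad, forces in N, time in s.
With the tool pointing down it reaches from about 0.3 to 0.775 m from the base axis. Payload 14.6 kg.
Tool frame: the origin (TCP) lies at the very end of the fingers, on their centre line; the grasp point (between the pads) lies 19 mm behind it; z points along the fingers, y is the line along which they close (so a half turn about z gives the same grasp; the last joint's range is limited). The gripper opens to 85 mm and grips with 20 to 120 N. Pads are 22 mm wide; open, the fingers measure 114 mm over their backs; the gripper's body (76 mm by 85 mm) begins 54 mm behind the grasp point. The pads swing forward as they close: fully open they stand 13 mm farther back than shut.
Start: joints at [1.135, 0.3, 1.521, -0, 1.321, -0.067], TCP at [0.198, 0.513, 0.231] pointing down, gripper open.
Joint ranges: [-3.03, 3.03], [-0.79, 2.21], [0.23, 2.52], [-1.04, 4.18], [0, 3.07], [-2.55, 2.55]. Speed limits (rad/s): [2.22, 2.22, 2.57, 3.14, 3.14, 3.14].

INTERFACE

Orientations are given as a unit quaternion [x, y, z, w].
In Python, from rig import env gives the robot as it stands. The module is installed in compiled form; this text tells all that it offers.
- The arm moves only by the tool servo_tool, never from a script. Its argument "increments" is text: rows parted by semicolons, each of 7 numbers parted by spaces: the shift along the tool's x, y, z in cm, then the turn, a rotation vector about the tool's x, y, z in rad, then the closure, from 0 (fully open) to 1 (shut). In form: dx dy dz ax ay az jaw; .... A call has 1 to 20 rows; each row shifts and turns the commanded pose from where the row before left it, along the tool's axes as they then stand; what a row does not reach is not made up. A row lasts 1/12 s, in which the tool goes at most 41.7 mm and 7.16 degrees, less where a joint would pass 70% of its speed; a pose out of reach is approached as far as the arm can. A call with a gripper value outside its range is refused whole. The fingers move at their own pace and stop on an object; "grip_force" is the grip in N (left out, the last holds). Time passes only in rows, so rows that do not move let the fingers close. It gives the time, the measured TCP pose, the force, the opening and the grip force at its end, in the units of the state.
- env.get_state(): the state, without advancing time (a new reading comes with each control period).
- env.read_camera(name): name is "scene" or "top" or "wrist"; returns the picture (384x512x3 uint8, blue, green, red); there is no depth.
- env.calibration(name): a dict with "fov_y" (degrees; the focal length in pixels is half the picture's height over the tangent of half this angle, whatever the lens; pixels are square), "cx", "cy" (the principal point, pixels), "T" (4x4, takes a point from camera to world coordinates). Camera axes: x right, y down, z forward; pixel columns grow to the right and rows downward; lengths in m; the calibration is good to about 2 mm. A picture is of the moment at which its call begins: read the wrist's pose just before it. calibration takes no time and is no camera call; for the wrist camera it gives the pose at the moment of the call.
- env.close_job(): hands the job in; it is judged then, once.
Trained networks look in the newest picture that a camera, given by its name, has taken for a name from the list of things; names that differ only in an ending like _2 or _b are one class to them, and where a whole thing is asked for, a point or a joint stands for the part that bears it (a point fixed in the world has none). Each returns a list of dicts, best first, with "conf" (0 to 1); they miss things now and then, are a little off and sometimes report something else, mostly with a low value. They report only what shows in the picture. A call takes as long as a camera call. They do not tell look-alikes from the thing itself.
- env.boxes_of(camera, name): "box" ([left, top, width, height] in pixels, round what is visible of it).
The state is a dict: "t": time; "joints": joint angles; "joint_velocities": joint speeds; "joint_efforts": joint torques, N m; "ee_pos": TCP position; "tcp_rot": TCP orientation; "ft_force": force on the tool from outside, world axes, zero at the start; "wrist_torque": the same for the moment, N m; "gripper_width": finger opening in m; "finger_force": force on a finger pad.
Only numpy, scipy, OpenCV 4.12 (cv2) and the standard library are available. Lean on these libraries where they do the work, as an engineer would, in place of code of your own. Each camera call takes 0.05 s, during which the arm holds its last target. There are 200 camera calls.

TASK

With the green scoop, scoop all five wooden beads up out of the clear tub, without touching the beads with the gripper's fingers or spilling any onto the table. Carry the scoop over the middle of the blue kit tray and finish while still holding it there, level and still, with its pan at least 10 cm above the table, so that the beads in it can be counted: do not set it down or tip it. Leave everything else on the table where it is.

Things in the scene. Friction and masses are not known exactly. Their poses are not given: they have to be found in the camera images.
- scoop: Green plastic scoop, about 90 g, standing on its flat bottom. Origin on its underside, z up, +x to its open front. Pan: x -38 to +36 mm, 72 mm wide, floor 2.5 mm, back and side walls 30 mm high, 3 mm thick; ahead of x = +8 mm the sides are only a 5.5 mm rim. Behind it an upright handle, a 20 mm square bar, axis at x = -48 mm, y = 0, rear face at x = -58 mm, top 125 mm above the underside.
- scoop_grip (a point): Point on the axis of the scoop's handle, 105 mm above its underside, 20 mm below the handle's top: a good place for the grip, from above. At x = -48 mm of the scoop.
- scoop_lip (a point): Middle of the scoop's front edge (x = +36 mm of the scoop, z = 0). The edge is a lip: a ramp 2 mm high at the tip rising over 8 mm to a 5.5 mm crest. Pushed along the tub's floor, it makes beads that are backed by the end wall climb over it (a push of up to about 18 N, tip to the wall); behind the crest they stay while the scoop is about level.
- scoop_pan (a point): Middle of the scoop's pan, on its inner floor, 2.5 mm above the underside, at x = -5 mm of the scoop.
- tub: Long narrow clear plastic tub, fixed to the table, left or right of its middle: outside 206 x 88 x 45 mm (x, y, z), walls and floor 4 mm thick, inside 198 x 80 mm, open on top. Origin at the centre of its underside; its x axis runs along its length, +x roughly away from the robot. The beads start in its far (+x) half; its near half is empty.
- tray: Shallow blue painted kit tray, fixed to the table, empty: outside 150 x 130 x 30 mm (x, y, z), walls 5 mm. Origin at the centre of its underside, on the table. On the other side of the table's middle from the tub.
- bead1: Round glossy varnished wooden craft bead, red, a ball of 22 mm diameter, 10 g, smooth, lying on the tub's floor in its far half and free to roll. Origin at its centre.
- bead2: Round glossy varnished wooden craft bead, yellow, a ball of 22 mm diameter, 10 g, smooth, lying on the tub's floor in its far half and free to roll. Origin at its centre.
- bead3: Round glossy varnished wooden craft bead, blue, a ball of 22 mm diameter, 10 g, smooth, lying on the tub's floor in its far half and free to roll. Origin at its centre.
- bead4: Round glossy varnished wooden craft bead, orange, a ball of 22 mm diameter, 10 g, smooth, lying on the tub's floor in its far half and free to roll. Origin at its centre.
- bead5: Round glossy varnished wooden craft bead, black, a ball of 22 mm diameter, 10 g, smooth, lying on the tub's floor in its far half and free to roll. Origin at its centre.
- badge1: Pale wooden badge blank with a small peg: disc 44 mm across, 17 mm high with the peg. Bystander, loose: leave it alone. Origin at its underside.
- badge2: Pale wooden badge blank with a small peg: disc 44 mm across, 17 mm high with the peg. Bystander, loose: leave it alone. Origin at its underside.
- badge3: Pale wooden badge blank with a small peg: disc 44 mm across, 17 mm high with the peg. Bystander, loose: leave it alone. Origin at its underside.
- marker_red: White marker pen with red cap, lying, 135 x 15 mm, 14 mm high. Bystander, loose: leave it alone. Origin at its underside.
- tape: Roll of yellow tape lying flat, 90 mm across, 22 mm high. Bystander, loose: leave it alone. Origin at its underside.
- glue: White glue bottle with orange cap, 44 mm across, 120 mm high. Bystander, loose: leave it alone. Origin at its underside.
- glue_gun: White hand glue gun lying on its side, about 240 x 120 mm, 26 mm high. Bystander, loose: leave it alone. Origin near its barrel, on the table.
Mind the look-alikes: they are no part of the job. Of the things shaped like the scoop, the green one is meant.

How it is judged:
On the way, in this order (a step that is already met when the one before it is completed fails the run):
1. the scoop is held by the gripper and lifted clear of the table (contact force between scoop and the fingers above 2 N and height (world z) of scoop above 0.03 m), for 0.1 s.
2. all five beads lie in the held scoop (contact force between scoop and the fingers above 2 N and distance between each of bead1, bead2, bead3, bead4, bead5 and scoop_pan below 0.045 m and z of each of bead1, bead2, bead3, bead4, bead5 in the frame of scoop above 0.004 m), for 0.2 s.
At the end, for the whole second after the job is handed in: Gripper still holding the scoop (over 2 N); all five beads in its pan (within 45 mm of the middle of its floor); pan's middle within 50 mm of the tray's centre horizontally, over 80 mm above the table; level within 0.15 rad, still (0.02 m/s, 0.15 rad/s), touching neither tray nor tub (all of step 2 and height (world z) of scoop_pan above 0.08 m and horizontal distance between scoop_pan and tray below 0.05 m and angle between scoop's own z axis and vertical below 0.15 rad and linear speed of scoop below 0.02 m/s and angular speed of scoop below 0.15 rad/s and contact force between scoop and tray below 0.1 N and contact force between scoop and tub below 0.1 N); the arm keeps its last pose, push and grip.
It fails at once if a bystander is moved by more than 30 mm (distance of any of badge1, badge2, badge3, marker_red, tape, glue, glue_gun from where it was at the start of the episode above 0.03 m).
It fails at once if a bead is touched by the gripper's fingers (contact force between any of bead1, bead2, bead3, bead4, bead5 and the fingers above 0.5 N).
It fails at once if a bead falls outside the tub ((horizontal distance between bead1 and tub above 0.115 m and height (world z) of bead1 below 0.035 m) or (horizontal distance between bead2 and tub above 0.115 m and height (world z) of bead2 below 0.035 m) or (horizontal distance between bead3 and tub above 0.115 m and height (world z) of bead3 below 0.035 m) or (horizontal distance between bead4 and tub above 0.115 m and height (world z) of bead4 below 0.035 m) or (horizontal distance between bead5 and tub above 0.115 m and height (world z) of bead5 below 0.035 m)).
It also fails if it takes over 58 s, if anything falls off the work surface, if the arm or the gripper's body presses on something with over 40 N, if the wrist force passes 120 N, or if a joint passes its speed limit or range.

## Working session

There is one attempt and no reset: what is moved stays moved. The work goes in short steps, Python scripts to look and compute and a tool call to move; the robot and the scene stay as the last step left them, time stands still between calls to the robot, and variables do not carry over. Pictures are saved under pics/ and viewed, at most 10 in all, crops included, and the job is handed in when it is done.

Besides the shell and the picture viewer there is one more tool, called after "Emit:" by a JSON object that holds its "op" and its "data", one argument or row to a line. servo_tool: Moves the arm, as the interface text tells. Its arguments: {"type":"object","properties":{"increments":{"type":"string"},"grip_force":{"type":"number"}},"required":["increments"]}

```bash
mkdir -p pics; python3 - <<'E'
from rig import env
import cv2,numpy as np
s=env.get_state();print(s['t'],s['ee_pos'],s['tcp_rot'],s['gripper_width'])
for c in ['top','scene']:
    im=env.read_camera(c);cv2.imwrite(f'pics/{c}0.png',im)
    k=env.calibration(c);print(c,k['fov_y'],k['cx'],k['cy'],np.round(k['T'],3).tolist())
    for n in ['scoop','tub','tray']:
        print(n,[(np.round(b['box'],1).tolist(),round(b['conf'],2)) for b in env.boxes_of(c,n)])
E
```

```text
0.0 [0.19818936 0.512785   0.23070107] [ 1.83349365e-01  9.83047641e-01 -5.74722155e-04 -1.29143212e-04] 0.085659880615472
top 48.57531484439502 251.95327441546985 195.9008081455314 [[0.111, -0.968, 0.227, 0.299], [-0.994, -0.108, 0.024, 0.004], [0.001, -0.228, -0.974, 1.315], [0.0, 0.0, 0.0, 1.0]]
scoop [([245.8, 200.3, 28.0, 26.8], 0.78), ([176.8, 241.7, 26.9, 35.1], 0.76), ([310.1, 260.9, 41.0, 25.0], 0.67)]
tub [([160.6, 158.3, 41.9, 72.2], 0.68)]
tray [([318.7, 184.6, 49.1, 61.3], 0.95)]
scene 49.26415203540729 254.9263383248443 192.61302182164425 [[0.504, 0.475, -0.721, 1.725], [0.864, -0.273, 0.424, -0.646], [0.004, -0.836, -0.548, 0.957], [0.0, 0.0, 0.0, 1.0]]
scoop [([162.2, 180.9, 31.3, 34.9], 0.86), ([230.4, 180.2, 30.1, 36.5], 0.72), ([207.6, 188.1, 5.4, 18.2], 0.66), ([259.2, 158.1, 17.2, 29.8], 0.64)]
tub [([282.6, 172.5, 44.7, 39.4], 0.6)]
tray [([167.7, 214.6, 41.8, 30.4], 0.55)]
```

```bash
python3 - <<'E'
import cv2
im=cv2.imread('pics/top0.png');cv2.imwrite('pics/top0c.png',cv2.resize(im[130:310,140:400],None,fx=3,fy=3,interpolation=cv2.INTER_CUBIC))
E
```

```text
(no output)
```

View pics/top0c.png

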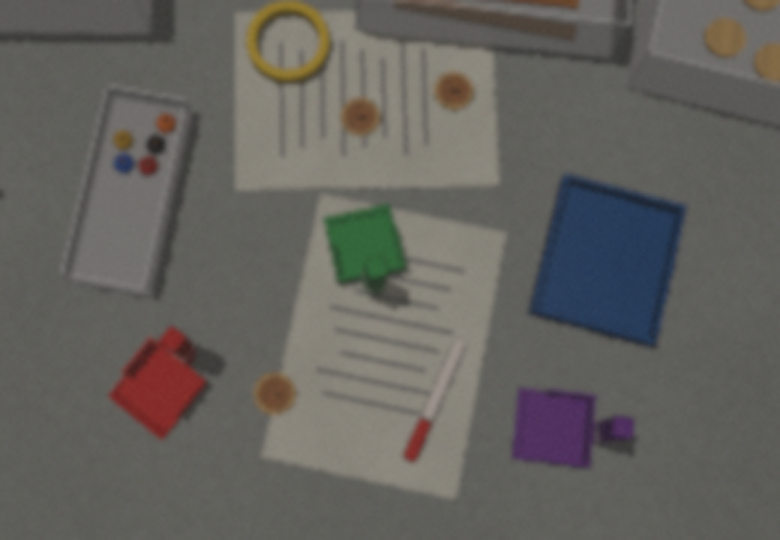

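The top view shows three scoop shapes, given here as full-picture pixels: green at (262,212), red at (193,258) and purple at (330,272). The green one is the one the task names. Its pan points up (away from the robot) and its handle is near (266,222). The tub is at left with five beads at its far end, and the tray is at (343,217).

```bash
cat > h.py <<'E'
import numpy as np,cv2
from scipy.spatial.transform import Rotation as R
from rig import env
def K(c):
    k=env.calibration(c);f=192/np.tan(np.radians(k['fov_y'])/2);return f,k['cx'],k['cy'],np.array(k['T'])
def ray(c,uv,z,k=None):
    f,cx,cy,T=k or K(c);uv=np.atleast_2d(uv)
    d=np.c_[(uv[:,0]-cx)/f,(uv[:,1]-cy)/f,np.ones(len(uv))]@T[:3,:3].T
    return T[:3,3]+d*((z-T[2,3])/d[:,2])[:,None]
def proj(P,k):
    f,cx,cy,T=k;p=(np.atleast_2d(P)-T[:3,3])@T[:3,:3];return np.c_[cx+f*p[:,0]/p[:,2],cy+f*p[:,1]/p[:,2]]
E
python3 - <<'E'
from h import *
o=np.array([140,130])
def show(n,crop,z): print(n,np.round(ray('top',np.array(crop)/3+o,z)[:,:2],3).tolist())
show('tub',[(110,88),(192,100),(155,297),(65,277)],.045)
show('tray',[(565,176),(685,205),(655,346),(531,313)],.03)
show('pan',[(326,218),(388,206),(408,270),(343,284)],.03)
show('handle',[(374,268)],.125)
show('beads',[(166,123),(123,140),(155,145),(123,163),(148,166)],.015)
w=K('wrist');s=env.get_state();r=R.from_quat(s['tcp_rot']).as_matrix()
print(w[:3]);print(np.round(r,3).tolist());print('cam in tcp',np.round(r.T@(w[3][:3,3]-s['ee_pos']),3),np.round(r.T@w[3][:3,:3],2).tolist())
E
```

```text
tub [[0.685, 0.283], [0.682, 0.196], [0.473, 0.205], [0.483, 0.298]]
tray [[0.648, -0.198], [0.631, -0.323], [0.481, -0.3], [0.501, -0.174]]
pan [[0.576, 0.044], [0.595, -0.018], [0.531, -0.045], [0.509, 0.019]]
handle [[0.512, -0.01]]
beads [[0.662, 0.225], [0.639, 0.267], [0.637, 0.233], [0.614, 0.263], [0.614, 0.237]]
(np.float64(316.8200117773312), 254.49054443216198, 188.06302797829525)
[[-0.933, 0.361, -0.0], [0.361, 0.933, -0.0], [0.0, -0.0, -1.0]]
cam in tcp [ 0.069  0.    -0.143] [[0.0, -0.96, -0.27], [1.0, 0.0, -0.0], [0.0, -0.27, 0.96]]
```

```bash
python3 - <<'E'
import cv2
im=cv2.imread('pics/scene0.png');cv2.imwrite('pics/scene0c.png',cv2.resize(im[100:320,120:386],None,fx=2.8,fy=2.7,interpolation=cv2.INTER_CUBIC))
E
```

```text
(no output)
```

View pics/scene0c.png

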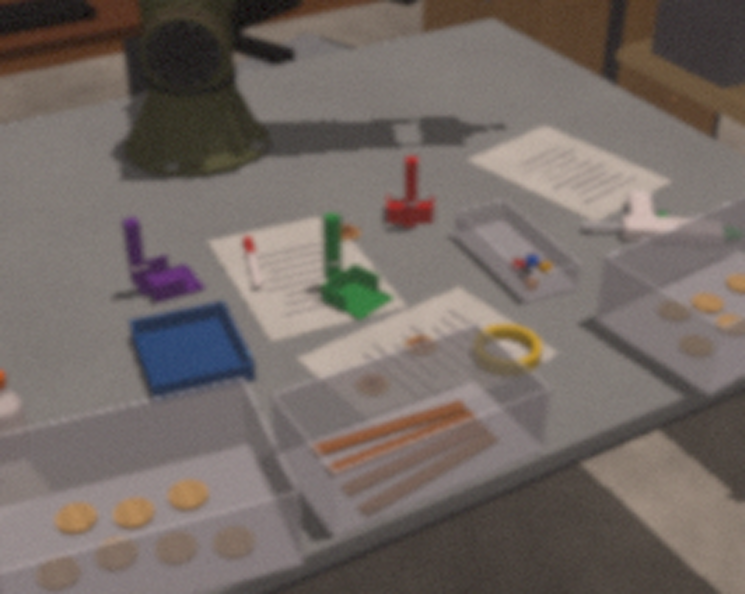

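The scene view shows the same layout. The green scoop stands at crop (350,280) with its handle clear of anything else, and the beads are at the tub's far end. Next I'll move the wrist camera over the tub and scoop for a close measurement.

Emit:
{"op": "servo_tool", "data": {
  "increments": "0 0 -0.7 0 0 0.1204 0;0 0 -0.7 0 0 0.1204 0;0 0 -0.7 0 0 0.1204 0;0 0 -0.7 0 0 0.1204 0;0 0 -0.7 0 0 0.1204 0;0 0 -0.7 0 0 0.1204 0;0 0 -0.7 0 0 0.1204 0;0 0 -0.7 0 0 0.1204 0;0 0 -0.7 0 0 0.1204 0;0 0 -0.7 0 0 0.1204 0"
}}

```text
t: 1.23
ee_pos: [0.1983, 0.513, 0.3016]
tcp_rot: [0.71, 0.704, 0.0, -0.0]
ft_force: [-0.0, -0.6, -0.2]
gripper_width: 0.0855
finger_force: 0.0
```

Emit:
{"op": "servo_tool", "data": {
  "increments": "-2.18 2.41 0 0 0 0 0;-2.18 2.41 0 0 0 0 0;-2.18 2.41 0 0 0 0 0;-2.18 2.41 0 0 0 0 0;-2.18 2.41 0 0 0 0 0;-2.18 2.41 0 0 0 0 0;-2.18 2.41 0 0 0 0 0;-2.18 2.41 0 0 0 0 0;-2.18 2.41 0 0 0 0 0;-2.18 2.41 0 0 0 0 0;-2.18 2.41 0 0 0 0 0;-2.18 2.41 0 0 0 0 0;-2.18 2.41 0 0 0 0 0;-2.18 2.41 0 0 0 0 0;-2.18 2.41 0 0 0 0 0;0 0 0 0 0 0 0;0 0 0 0 0 0 0"
}}

```text
t: 2.65
ee_pos: [0.5598, 0.1842, 0.3006]
tcp_rot: [0.709, 0.706, -0.0, -0.0]
ft_force: [-0.1, -0.1, -0.4]
gripper_width: 0.0852
finger_force: 0.0
```

```bash
python3 - <<'E'
from h import *
import pickle
s=env.get_state();k=K('wrist');im=env.read_camera('wrist');cv2.imwrite('pics/w1.png',im);pickle.dump(k,open('w1.pkl','wb'))
cv2.imwrite('pics/w1v.png',cv2.resize(im,(800,600),interpolation=cv2.INTER_CUBIC))
print(s['t'],s['ee_pos'],s['tcp_rot'])
E
```

```text
2.65 [0.55978711 0.18415426 0.30064287] [ 7.08612083e-01  7.05598105e-01 -4.14233726e-04 -2.42504644e-04]
```

View pics/w1v.png

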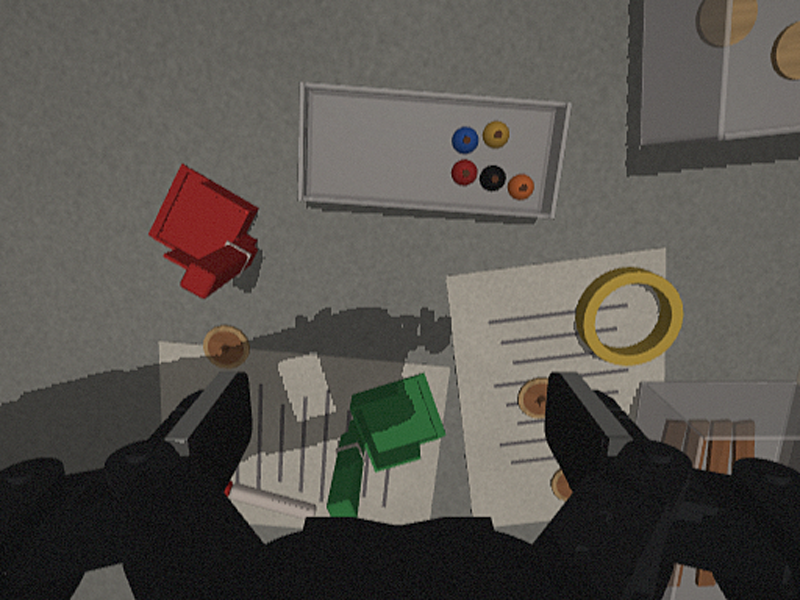

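The wrist view (800x600) shows the tub rim corners at about (301,83), (571,103), (554,217) and (300,203). The beads cluster around (460-520,135-187). The green scoop's pan is around (400,420) with its front to the right and its handle leading down to (345,510). I'll fit both models to the picture.

```bash
cat >> h.py <<'E'
from scipy.optimize import least_squares,minimize
def pose(p,P):
    c,s=np.cos(p[2]),np.sin(p[2]);P=np.asarray(P,float);return np.c_[p[0]+c*P[:,0]-s*P[:,1],p[1]+s*P[:,0]+c*P[:,1],P[:,2]]
def fitrect(uv,k,hx,hy,z,p0):
    C=np.array([[-hx,hy,z],[hx,hy,z],[hx,-hy,z],[-hx,-hy,z]])
    r=least_squares(lambda p:(proj(pose(p,C),k)-uv).ravel(),p0);return r.x,r.fun.round(1)
def box(x0,x1,y0,y1,z0,z1): return np.array([[x,y,z] for x in(x0,x1) for y in(y0,y1) for z in(z0,z1)])/1000
SC=[box(-38,36,-36,36,0,2),box(-38,28,-36,36,0,5.5),box(-38,8,33,36,0,30),box(-38,8,-36,-33,0,30),box(-38,-35,-36,36,0,30),box(-58,-38,-10,10,0,125)]
def smask(p,k,S=4):
    m=np.zeros((384*S,512*S),np.uint8)
    for b in SC: cv2.fillConvexPoly(m,cv2.convexHull(np.round(proj(pose(p,b),k)*S).astype(np.int32)),255)
    return cv2.resize(m,(512,384),interpolation=cv2.INTER_AREA)/255.
def green(im):
    h=cv2.cvtColor(im,cv2.COLOR_BGR2HSV);return ((h[...,0]>45)&(h[...,0]<85)&(h[...,1]>90)&(h[...,2]>25)).astype(float)
def fitscoop(im,k,p0,roi):
    g=green(im);a,b,c,d=roi
    f=lambda p:np.abs(smask(p,k)[b:d,a:c]-g[b:d,a:c]).sum()
    best=None
    for dy in(-.3,0,.3):
        q=np.array(p0)+[0,0,dy];r=minimize(f,q,method='Nelder-Mead',options=dict(initial_simplex=[q,q+[.01,0,0],q+[0,.01,0],q+[0,0,.1]],xatol=1e-4,fatol=.1))
        if best is None or r.fun<best.fun:best=r
    return best.x,best.fun,g[b:d,a:c].sum()
E
python3 - <<'E'
from h import *
import pickle
k=pickle.load(open('w1.pkl','rb'));im=cv2.imread('pics/w1.png')
uv=np.array([(301,83),(571,103),(554,217),(300,203)])/1.5625
t,res=fitrect(uv,k,.103,.044,.045,[.58,.245,-.05]);print('tub',t.round(4),res)
p,f,n=fitscoop(im,k,[.55,0,.35],(195,225,300,329));print('scoop',p.round(4),f,n)
B=np.array([(465,140),(496,134),(464,172),(492,178),(521,187)])/1.5625
print('beads',ray('w',B,.015,k)[:,:2].round(3).tolist())
v=cv2.resize(im,None,fx=1.5625,fy=1.5625,interpolation=cv2.INTER_CUBIC)
for b in SC: cv2.polylines(v,[cv2.convexHull(np.round(proj(pose(p,b),k)*1.5625).astype(np.int32))],True,(255,255,255),1)
for hx,hy,z in((.103,.044,.045),(.099,.04,.045),(.099,.04,.004)):
  cv2.polylines(v,[np.round(proj(pose(t,[[-hx,hy,z],[hx,hy,z],[hx,-hy,z],[-hx,-hy,z]]),k)*1.5625).astype(np.int32)],True,(0,255,255),1)
cv2.imwrite('pics/fit1.png',np.vstack([cv2.resize(v[60:240,270:620],(700,360)),cv2.resize(v[360:530,300:500],(700,595))[:240*2]])[:, :][:600*2])
cv2.imwrite('pics/fit1.png',np.hstack([cv2.resize(v[60:240,280:600],(480,270)),cv2.resize(v[360:530,310:470],(310,330))[:270]]))
E
```

```text
tub [ 0.5858  0.2534 -0.0667] [-1.1  0.3  1.2 -0.7  1.   1.2 -1.1 -0.3]
scoop [0.5612 0.0027 0.3321] 296.8039215686274 3353.0
beads [[0.615, 0.264], [0.64, 0.269], [0.615, 0.238], [0.639, 0.233], [0.664, 0.226]]
```

View pics/fit1.png

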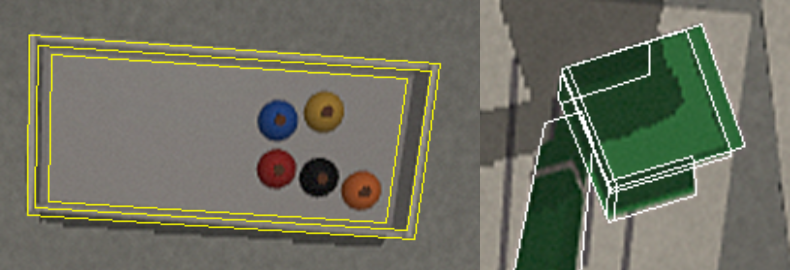

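The scoop outline fits well, with yaw 0.332. The tub fit is good to about 1 px. I'll grasp the handle with the fingers closing fore and aft so that they resist the push.

Emit:
{"op": "servo_tool", "data": {
  "increments": "-2.46 -0.54 0 0 0 0 0;-2.46 -0.54 0 0 0 0 0;-2.46 -0.54 0 0 0 0 0;-2.46 -0.54 0 0 0 0 0;-2.46 -0.54 0 0 0 0 0;-2.46 -0.54 0 0 0 0 0;-2.46 -0.54 0 0 0 0 0;-2.46 -0.54 0 0 0 0 0;0 0 0 0 0 -0.112 0;0 0 0 0 0 -0.112 0;0 0 0 0 0 -0.112 0;0 0 0 0 0 0 0"
}}

```text
t: 3.7
ee_pos: [0.5151, -0.0105, 0.3016]
tcp_rot: [0.577, 0.817, 0.0, 0.0]
ft_force: [0.3, 0.6, 0.3]
gripper_width: 0.0854
finger_force: 0.0
```

Emit:
{"op": "servo_tool", "data": {
  "increments": "0 0 2.6 0 0 0 0;0 0 2.6 0 0 0 0;0 0 2.6 0 0 0 0;0 0 2.6 0 0 0 0;0 0 2.6 0 0 0 0;0 0 2.6 0 0 0 0;0 0 2.6 0 0 0 0;0 0 2.6 0 0 0 0;0 0 2.5 0 0 0 0;0 0 0 0 0 0 0;0 0 0 0 0 0 0"
}}

```text
t: 4.62
ee_pos: [0.5151, -0.0108, 0.0682]
tcp_rot: [0.58, 0.814, -0.0, -0.001]
ft_force: [0.6, 0.5, 0.6]
gripper_width: 0.0853
finger_force: 0.0
```

```bash
python3 - <<'E'
from h import *
s=env.get_state();k=K('wrist');im=env.read_camera('wrist')
r=R.from_quat(s['tcp_rot']).as_matrix();print(s['t'],s['ee_pos'].round(4) if hasattr(s['ee_pos'],'round') else s['ee_pos'],np.arctan2(r[1,1],r[0,1]),s['ft_force'])
h=pose([.5612,.0027,.3321],[[-.048,0,.105]])[0];print('handle rel tcp in tool',r.T@(h-s['ee_pos']))
cv2.imwrite('pics/w2.png',im)
E
```

```text
4.6167 [ 0.5151 -0.0108  0.0682] 0.3323390432571985 [0.59397041 0.48456397 0.58569304]
handle rel tcp in tool [-2.28129211e-03 -9.49553900e-05 -3.67518337e-02]
```

View pics/w2.png

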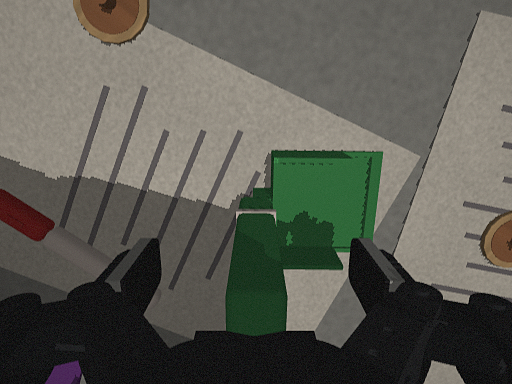

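The handle stands between the fingers, square to them, at about (257,270). I'll shift 2 mm sideways, close, and lift.

Emit:
{"op": "servo_tool", "data": {
  "increments": "-0.2 0 0 0 0 0 0;0 0 0 0 0 0 0.5;0 0 0 0 0 0 1;0 0 0 0 0 0 1;0 0 0 0 0 0 1;0 0 0 0 0 0 1;0 0 0 0 0 0 1;0 0 0 0 0 0 1;0 0 0 0 0 0 1;0 0 0 0 0 0 1;0 0 0 0 0 0 1;0 0 0 0 0 0 1",
  "grip_force": 110
}}

```text
t: 5.67
ee_pos: [0.5165, -0.0134, 0.0687]
tcp_rot: [0.58, 0.815, 0.0, 0.0]
ft_force: [-0.4, -0.3, 5.8]
gripper_width: 0.0186
finger_force: 107.4
```

Emit:
{"op": "servo_tool", "data": {
  "increments": "0 0 -0.5 0 0 0 1;0 0 -1 0 0 0 1;0 0 -1.5 0 0 0 1;0 0 -1.5 0 0 0 1;0 0 -1.5 0 0 0 1;0 0 -1.5 0 0 0 1;0 0 -1.5 0 0 0 1;0 0 -0.5 0 0 0 1;0 0 0 0 0 0 1"
}}

```text
t: 6.42
ee_pos: [0.5166, -0.0133, 0.1648]
tcp_rot: [0.58, 0.815, 0.001, 0.001]
ft_force: [0.0, -0.3, -0.9]
gripper_width: 0.0186
finger_force: 107.3
```

```bash
python3 - <<'E'
from h import *
import h,pickle
k=pickle.load(open('w1.pkl','rb'));im=cv2.imread('pics/w1.png')
h.green=lambda im:((lambda q:((q[...,0]<8)|(q[...,0]>172))&(q[...,1]>120)&(q[...,2]>25))(cv2.cvtColor(im,cv2.COLOR_BGR2HSV))).astype(float)
for y in(2.2,2.8,-2.6):
    p,f,n=fitscoop(im,k,[.44,.24,y],(85,95,175,200));print('red',p.round(3),f,n,'handle',pose(p,[[-.048,0,.1]])[0].round(3))
t=[.5858,.2534,-.0667]
print('tcp insert',pose(t,[[-.079,0,.14]])[0].round(4))
s=env.get_state();r=R.from_quat(s['tcp_rot']).as_matrix();print(np.arctan2(r[1,1],r[0,1]),s['ee_pos'])
E
```

```text
red [0.385 0.197 2.614] 273.57647058823534 3567.0 handle [0.426 0.173 0.1  ]
red [0.382 0.184 3.397] 1146.1960784313724 3567.0 handle [0.429 0.196 0.1  ]
red [ 0.494  0.223 -3.456] 3567.0 3567.0 handle [0.54  0.209 0.1  ]
tcp insert [0.507  0.2587 0.14  ]
0.334041932722496 [ 0.51661336 -0.01333621  0.16477106]
```

Emit:
{"op": "servo_tool", "data": {
  "increments": "0 0 0 0 0 0.1002 1;0 0 0 0 0 0.1002 1;0 0 0 0 0 0.1002 1;0 0 0 0 0 0.1002 1;0 0 0 0 0 0 1"
}}

```text
t: 6.83
ee_pos: [0.5158, -0.0133, 0.1624]
tcp_rot: [0.732, 0.681, -0.001, -0.001]
ft_force: [-0.2, 0.4, -0.8]
gripper_width: 0.0189
finger_force: 107.2
```

Emit:
{"op": "servo_tool", "data": {
  "increments": "1.35 -0.138 0 0 0 0 1;2.71 -0.277 0 0 0 0 1;2.71 -0.277 0 0 0 0 1;2.71 -0.277 0 0 0 0 1;2.71 -0.277 0 0 0 0 1;2.71 -0.277 0 0 0 0 1;2.71 -0.277 0 0 0 0 1;2.71 -0.277 0 0 0 0 1;2.71 -0.277 0 0 0 0 1;2.71 -0.277 0 0 0 0 1;1.35 -0.138 0 0 0 0 1;0 0 0 0 0 0 1;0 0 0 0 0 0 1"
}}

```text
t: 7.92
ee_pos: [0.5064, 0.2588, 0.1627]
tcp_rot: [0.729, 0.684, -0.001, -0.0]
ft_force: [0.5, -0.8, -0.4]
gripper_width: 0.0189
finger_force: 107.3
```

```bash
python3 - <<'E'
from h import *
import pickle
s=env.get_state();k=K('wrist');im=env.read_camera('wrist');pickle.dump(k,open('w3.pkl','wb'))
r=R.from_quat(s['tcp_rot']).as_matrix();print(s['t'],s['ee_pos'],np.arctan2(r[1,1],r[0,1]))
cv2.imwrite('pics/w3.png',im)
cv2.imwrite('pics/w3v.png',cv2.resize(im,(800,600),interpolation=cv2.INTER_CUBIC))
E
```

```text
7.9167 [0.50636505 0.25876112 0.16265011] -0.06390615075530993
```

View pics/w3v.png

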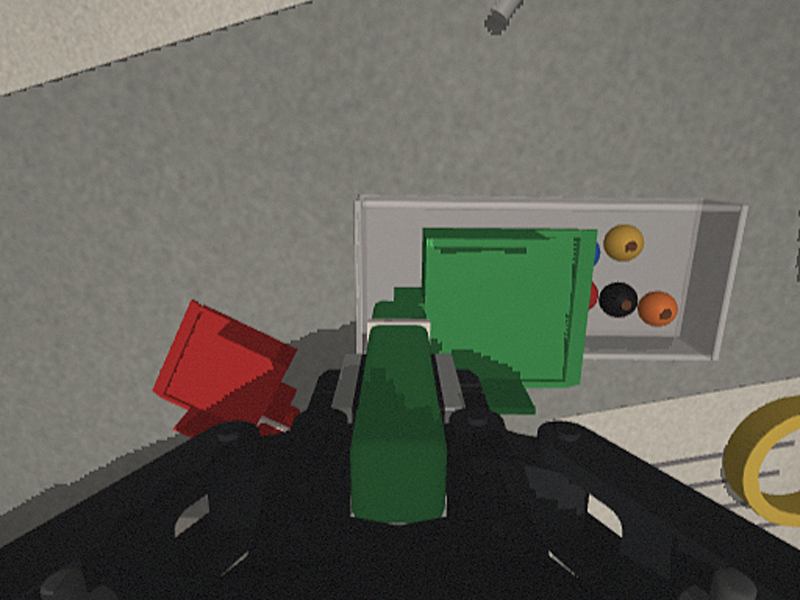

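The pan hovers over the tub's near half. Tub rim corners are at (357,196), (747,206) and (717,360), and the pan's front corners are at (597,229) and (580,386). Next I'll fit the tub again and find the held scoop's pose.

```bash
cat >> h.py <<'E'
def held(im,k,roi,x0):
    g=green(im);a,b,c,d=roi
    def m(q):
        Rr=R.from_euler('ZYX',q[3:]).as_matrix();M=np.zeros((1536,2048),np.uint8)
        for B in SC: cv2.fillConvexPoly(M,cv2.convexHull(np.round(proj(B@Rr.T+q[:3],k)*4).astype(np.int32)),255)
        return cv2.resize(M,(512,384),interpolation=cv2.INTER_AREA)/255.
    f=lambda q:np.abs(m(q)[b:d,a:c]-g[b:d,a:c]).sum()
    x0=np.array(x0,float);S=np.vstack([x0,x0+np.diag([.006,.006,.006,.05,.05,.05])])
    for _ in range(3):
        r=minimize(f,S[0],method='Nelder-Mead',options=dict(initial_simplex=S,xatol=1e-4,fatol=.1,maxiter=600));S=np.vstack([r.x,r.x+np.diag([.004,.004,.004,.03,.03,.03])])
    return r.x,r.fun,g[b:d,a:c].sum()
E
python3 - <<'E'
from h import *
import pickle
k=pickle.load(open('w3.pkl','rb'));im=cv2.imread('pics/w3.png');k1=pickle.load(open('w1.pkl','rb'))
uv=np.array([(357,196),(747,206),(717,360)])/1.5625
C=np.array([[-.103,.044,.045],[.103,.044,.045],[.103,-.044,.045],[-.103,-.044,.045]])
f3=lambda p:(proj(pose(p,C[:3]),k)-uv).ravel()
r=least_squares(f3,[.58,.25,-.06]);print('tub w3',r.x.round(4),r.fun.round(1))
q,f,n=held(im,k,(262,130,400,262),[.555,.2557,.094,-.065,0,0]);print('scoop',q.round(4),f,n)
c,s=np.cos(r.x[2]),np.sin(r.x[2]);d=q[:2]-r.x[:2];print('scoop in tub',c*d[0]+s*d[1],-s*d[0]+c*d[1],q[3]-r.x[2])
B=np.array([(624,243),(619,300),(658,309)])/1.5625;P=ray('',B,.015,k)[:,:2]-r.x[:2];print('beads in tub',(P@np.array([[c,-s],[s,c]])).round(3).tolist())
E
```

```text
tub w3 [ 0.5849  0.2552 -0.0862] [-2.   0.   2.1 -0.5 -0.1  1.2]
scoop [ 0.5544  0.2576  0.0939 -0.0715  0.0143  0.0243] 1075.756862745098 11420.0
scoop in tub -0.03066328660248609 -0.0003293584423063054 0.0146675143168907
beads in tub [[0.054, 0.018], [0.056, -0.017], [0.081, -0.023]]
```

```bash
python3 - <<'E'
from h import *
import pickle
k=pickle.load(open('w3.pkl','rb'));im=cv2.imread('pics/w3.png')
x0,y0,S=220,115,3
v=cv2.resize(im[y0:245,x0:485],None,fx=S,fy=S,interpolation=cv2.INTER_CUBIC)
def dr(P,col): cv2.polylines(v,[np.round((proj(P,k)-[x0-.5,y0-.5])*S).astype(np.int32)],True,col,1)
for t,col in(([.5858,.2534,-.0667],(0,255,255)),([.5849,.2552,-.0862],(255,0,255))):
    dr(pose(t,[[-.103,.044,.045],[.103,.044,.045],[.103,-.044,.045],[-.103,-.044,.045]]),col)
q=[.5544,.2576,.0939,-.0715,.0143,.0243]
Rr=R.from_euler('ZYX',q[3:]).as_matrix()
for b in SC[:5]: dr(cv2.convexHull(proj(b@Rr.T+q[:3],k).astype(np.float32))[:,0] if 0 else (b@Rr.T+q[:3])[[0,1,3,2,6,7,5,4]],(255,255,255))
cv2.imwrite('pics/o3.png',v)
E
```

```text
(no output)
```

View pics/o3.png

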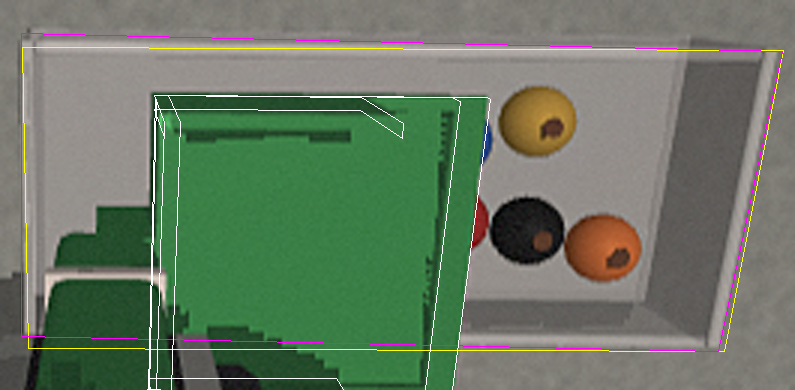

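Emit:
{"op": "servo_tool", "data": {
  "increments": "0 0 1.0 0 0 0.012 1;0 0 1.2 0 0 0 1;0 0 1.2 0 0 0 1;0 0 0.7 0 0 0 1;0 0 0 0 0 0 1;0 0 0 0 0 0 1"
}}

```text
t: 8.47
ee_pos: [0.5065, 0.2586, 0.1217]
tcp_rot: [0.734, 0.679, -0.001, -0.0]
ft_force: [0.1, -0.2, -0.4]
gripper_width: 0.0186
finger_force: 107.3
```

```bash
python3 - <<'E'
from h import *
import pickle
s=env.get_state();k=K('wrist');im=env.read_camera('wrist');pickle.dump(k,open('w4.pkl','wb'))
r=R.from_quat(s['tcp_rot']).as_matrix();print(s['t'],s['ee_pos'],np.arctan2(r[1,1],r[0,1]))
cv2.imwrite('pics/w4.png',im)
cv2.imwrite('pics/w4v.png',cv2.resize(im[120:310,220:485],None,fx=3,fy=3,interpolation=cv2.INTER_CUBIC))
E
```

```text
8.4667 [0.50653965 0.25858134 0.12170966] -0.07892212900875892
```

View pics/w4v.png

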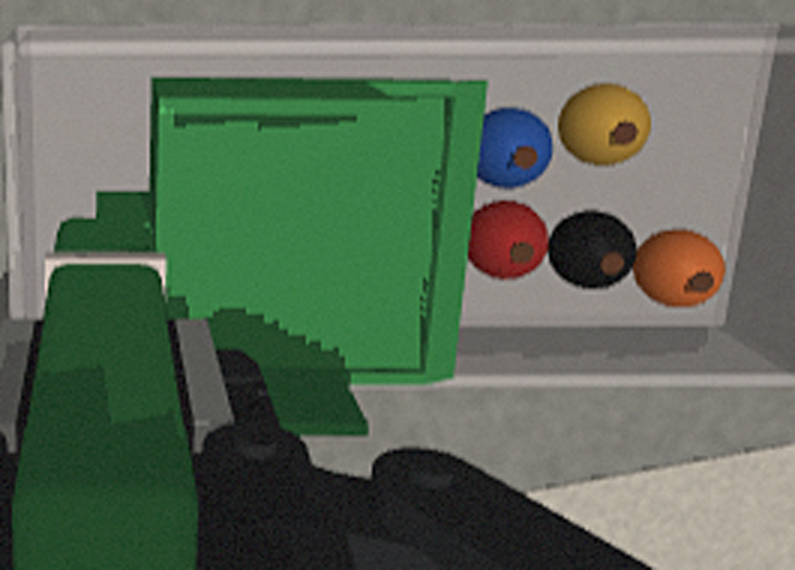

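```bash
python3 - <<'E'
from h import *
import pickle
k=pickle.load(open('w4.pkl','rb'));im=cv2.imread('pics/w4.png').astype(int)
g=im.mean(2)
for c in(300,400): print(c,g[124:142,c-2:c+3].mean(1).round().tolist())
print(440,g[236:254,438:443].mean(1).round().tolist());print(385,g[236:254,383:388].mean(1).round().tolist())
o=lambda P:np.array(P)/3+[220,120]
print('lip',ray('',o([(487,81),(455,380)]),.055,k).round(4).tolist())
E
```

```text
300 [127.0, 126.0, 125.0, 122.0, 130.0, 135.0, 132.0, 130.0, 127.0, 145.0, 172.0, 174.0, 171.0, 163.0, 147.0, 142.0, 149.0, 147.0]
400 [124.0, 123.0, 121.0, 125.0, 136.0, 132.0, 127.0, 129.0, 128.0, 147.0, 169.0, 169.0, 165.0, 158.0, 139.0, 134.0, 146.0, 145.0]
440 [94.0, 96.0, 103.0, 111.0, 109.0, 111.0, 111.0, 105.0, 122.0, 151.0, 163.0, 162.0, 147.0, 125.0, 125.0, 128.0, 127.0, 125.0]
385 [96.0, 99.0, 108.0, 112.0, 110.0, 112.0, 111.0, 111.0, 118.0, 147.0, 163.0, 163.0, 150.0, 127.0, 120.0, 122.0, 124.0, 126.0]
lip [[0.5933, 0.2897, 0.055], [0.5878, 0.2176, 0.055]]
```

```bash
python3 - <<'E'
from h import *
import pickle
k=pickle.load(open('w4.pkl','rb'));g=cv2.imread('pics/w4.png').astype(int).mean(2)
def mid(c,lo,hi):
    p=g[lo:hi,c-2:c+3].mean(1);i=p.argmax();h=(p.max()+np.median(p))/2
    w=np.clip(p[max(0,i-4):i+5]-h,0,None);return lo+max(0,i-4)+(w*np.arange(len(w))).sum()/w.sum()
A=[(c,mid(c,125,142)) for c in range(240,450,15)];B=[(c,mid(c,238,252)) for c in range(385,480,10)]
PA=ray('',A,.045,k);PB=ray('',B,.045,k)
fa=np.polyfit(PA[:,0],PA[:,1],1);fb=np.polyfit(PB[:,0],PB[:,1],1);print('slopes',fa[0],fb[0],'mid y at x=.59',(np.polyval(fa,.59)+np.polyval(fb,.59))/2,'width',np.polyval(fa,.59)-np.polyval(fb,.59))
L=ray('',np.array([(487,81),(455,380)])/3+[220,120],.055,k)
m=L.mean(0);print('lip mid',m,'heading',np.arctan2(*(L[0]-L[1])[:2][::-1])-np.pi/2)
print('lip y minus mid at x',m[1]-(np.polyval(fa,m[0])+np.polyval(fb,m[0]))/2)
E
```

```text
slopes -0.075697169017619 -0.07418903145749844 mid y at x=.59 0.25459230429363666 width 0.08424951378794684
lip mid [0.59055626 0.25362288 0.055     ] heading -0.07625599372518277
lip y minus mid at x -0.0009277371915777932
```

Tub yaw is -0.075 and scoop yaw -0.076, with a lateral offset of 0.9 mm. I'll shift by 1 mm and lower the scoop in.

Emit:
{"op": "servo_tool", "data": {
  "increments": "0.1 0 0.8 0 0 0 1;0 0 1.0 0 0 0 1;0 0 1.0 0 0 0 1;0 0 1.0 0 0 0 1;0 0 0.6 0 0 0 1;0 0 0.2 0 0 0 1;0 0 0 0 0 0 1;0 0 0 0 0 0 1"
}}

```text
t: 9.18
ee_pos: [0.5068, 0.2599, 0.0764]
tcp_rot: [0.734, 0.679, 0.0, 0.0]
ft_force: [-0.0, -0.8, -0.8]
gripper_width: 0.0187
finger_force: 107.3
```

Emit:
{"op": "servo_tool", "data": {
  "increments": "0 0 0.06 0 0 0 1;0 0 0.06 0 0 0 1;0 0 0 0 0 0 1"
}}

```text
t: 9.43
ee_pos: [0.5068, 0.2599, 0.0753]
tcp_rot: [0.734, 0.679, 0.0, 0.0]
ft_force: [-0.4, -1.3, -0.8]
gripper_width: 0.0184
finger_force: 107.3
```

Emit:
{"op": "servo_tool", "data": {
  "increments": "0 0 0.08 0 0 0 1;0 0 0.06 0 0 0 1;0 0 0 0 0 0 1"
}}

```text
t: 9.68
ee_pos: [0.5067, 0.2598, 0.0736]
tcp_rot: [0.734, 0.679, -0.0, -0.0]
ft_force: [0.3, 0.3, -0.6]
gripper_width: 0.0191
finger_force: 107.3
```

Emit:
{"op": "servo_tool", "data": {
  "increments": "0 0 0.06 0 0 0 1;0 0 0 0 0 0 1"
}}

```text
t: 9.85
ee_pos: [0.5067, 0.2598, 0.073]
tcp_rot: [0.734, 0.679, -0.0, -0.0]
ft_force: [-0.3, 0.2, -1.2]
gripper_width: 0.0189
finger_force: 107.3
```

Emit:
{"op": "servo_tool", "data": {
  "increments": "0 0 0.05 0 0 0 1;0 0 0 0 0 0 1"
}}

```text
t: 10.02
ee_pos: [0.5068, 0.2598, 0.0727]
tcp_rot: [0.734, 0.679, 0.0, 0.0]
ft_force: [0.2, 0.2, 1.8]
gripper_width: 0.0191
finger_force: 107.8
```

Emit:
{"op": "servo_tool", "data": {
  "increments": "0 0 0.05 0 0 0 1;0 0 0 0 0 0 1"
}}

```text
t: 10.18
ee_pos: [0.5069, 0.2599, 0.0727]
tcp_rot: [0.734, 0.679, 0.0, 0.0]
ft_force: [-2.7, -2.0, 7.3]
gripper_width: 0.0187
finger_force: 108.5
```

Emit:
{"op": "servo_tool", "data": {
  "increments": "0 0.2 -0.03 0 0 0 1;0 0.4 0 0 0 0 1;0 0.4 0 0 0 0 1;0 0.4 0 0 0 0 1;0 0.4 0 0 0 0 1;0 0.4 0 0 0 0 1;0 0.4 0 0 0 0 1;0 0.4 0 0 0 0 1;0 0.4 0 0 0 0 1;0 0.4 0 0 0 0 1;0 0.4 0 0 0 0 1;0 0.4 0 0 0 0 1;0 0.4 0 0 0 0 1"
}}

```text
t: 11.27
ee_pos: [0.5569, 0.256, 0.0727]
tcp_rot: [0.734, 0.679, 0.0, -0.0]
ft_force: [-4.9, 0.7, 7.0]
gripper_width: 0.0186
finger_force: 108.3
```

Emit:
{"op": "servo_tool", "data": {
  "increments": "0 0.3 0 0 0 0 1;0 0.3 0 0 0 0 1;0 0.3 0 0 0 0 1;0 0.3 0 0 0 0 1;0 0.3 0 0 0 0 1;0 0.3 0 0 0 0 1;0 0 0 0 0 0 1"
}}

```text
t: 11.85
ee_pos: [0.5752, 0.2545, 0.0728]
tcp_rot: [0.734, 0.679, 0.0, 0.0]
ft_force: [-1.0, 0.7, 4.0]
gripper_width: 0.0187
finger_force: 108.1
```

Emit:
{"op": "servo_tool", "data": {
  "increments": "0 0.25 0 0 0 0 1;0 0.25 0 0 0 0 1;0 0.25 0 0 0 0 1;0 0.25 0 0 0 0 1;0 0 0 0 0 0 1"
}}

```text
t: 12.27
ee_pos: [0.585, 0.2538, 0.0727]
tcp_rot: [0.734, 0.679, 0.0, -0.0]
ft_force: [-2.7, -0.1, 5.0]
gripper_width: 0.0191
finger_force: 108.2
```

Emit:
{"op": "servo_tool", "data": {
  "increments": "0 0.2 0 0 0 0 1;0 0.2 0 0 0 0 1;0 0.2 0 0 0 0 1;0 0.2 0 0 0 0 1;0 0.2 0 0 0 0 1;0 0 0 0 0 0 1"
}}

```text
t: 12.77
ee_pos: [0.5949, 0.253, 0.0728]
tcp_rot: [0.734, 0.679, 0.0, -0.0]
ft_force: [-2.1, 0.1, 6.4]
gripper_width: 0.0186
finger_force: 108.4
```

```bash
python3 - <<'E'
from h import *
k=K('wrist');im=env.read_camera('wrist');cv2.imwrite('pics/w5.png',im)
cv2.imwrite('pics/w5v.png',cv2.resize(im[110:310,200:460],None,fx=3,fy=3,interpolation=cv2.INTER_CUBIC))
E
```

```text
(no output)
```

View pics/w5v.png

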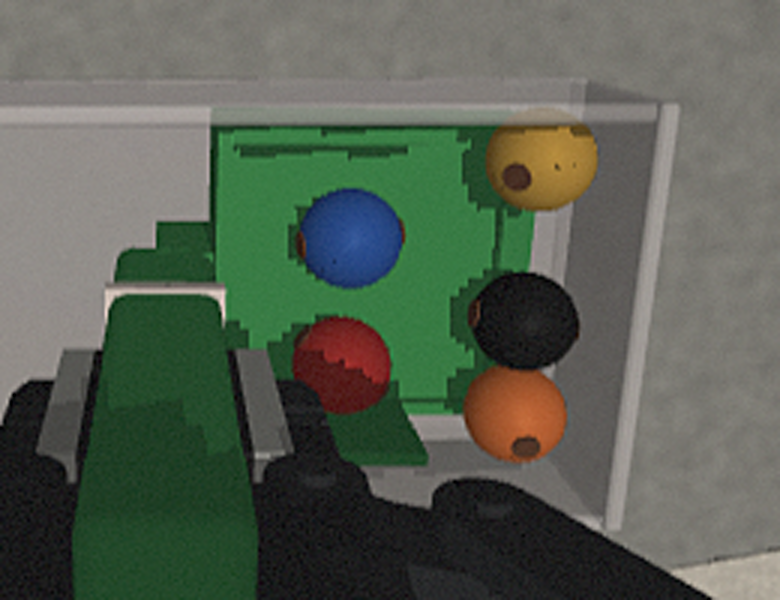

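Blue and red are already in the pan. Yellow, black and orange sit on the lip against the end wall, with about 6–8 mm still to go.

Emit:
{"op": "servo_tool", "data": {
  "increments": "0 0.15 0 0 0 0 1;0 0.15 0 0 0 0 1;0 0.1 0 0 0 0 1;0 0.1 0 0 0 0 1;0 0 0 0 0 0 1"
}}

```text
t: 13.23
ee_pos: [0.5998, 0.2526, 0.0728]
tcp_rot: [0.734, 0.679, 0.0, -0.0]
ft_force: [-2.4, -0.6, 6.2]
gripper_width: 0.0184
finger_force: 108.3
```

Emit:
{"op": "servo_tool", "data": {
  "increments": "0 0.1 0 0 0 0 1;0 0.1 0 0 0 0 1;0 0.1 0 0 0 0 1;0 0 0 0 0 0 1"
}}

```text
t: 13.57
ee_pos: [0.601, 0.2525, 0.0732]
tcp_rot: [0.734, 0.679, -0.002, -0.001]
ft_force: [-21.8, -2.1, 18.2]
gripper_width: 0.0184
finger_force: 110.0
```

```bash
cat >> h.py <<'E'
def beads(im,k,z):
    h=cv2.cvtColor(im,cv2.COLOR_BGR2HSV);H,S,V=h[...,0],h[...,1],h[...,2]
    M=dict(red=((H<5)|(H>174))&(S>130)&(V>50),yellow=(H>19)&(H<32)&(S>130)&(V>60),blue=(H>100)&(H<125)&(S>110)&(V>40),orange=(H>6)&(H<16)&(S>150)&(V>90))
    s=env.get_state();r=R.from_quat(s['tcp_rot']).as_matrix();tc=np.array(s['ee_pos']);out={}
    for n,m in M.items():
        m=m.astype(np.uint8);m[:,:200]=0;m[:90]=0;m[270:]=0
        N,l,st,ce=cv2.connectedComponentsWithStats(m)
        if N>1:
            i=1+st[1:,4].argmax();x,y,w,hh,a=st[i];uv=(x+w/2-.5,y+hh/2-.5)
            p=r.T@(ray('',uv,z,k)[0]-tc);out[n]=(np.round(uv).tolist(),int(a),'scoop xy mm',round(1000*p[1]-48),round(-1000*p[0]))
    return out
E
python3 - <<'E'
from h import *
k=K('wrist');im=env.read_camera('wrist');cv2.imwrite('pics/w6.png',im)
z=env.get_state()['ee_pos'][2]-.0687+.0135
for n,v in beads(im,k,z).items():print(n,v)
print([(np.round(b['box']).tolist(),round(b['conf'],2)) for b in env.boxes_of('wrist','bead1')])
E
```

```text
red ([310.0, 232.0], 718, 'scoop xy mm', -11, 18)
yellow ([346.0, 178.0], 433, 'scoop xy mm', 11, -19)
blue ([306.0, 188.0], 876, 'scoop xy mm', -15, -13)
orange ([348.0, 236.0], 756, 'scoop xy mm', 14, 21)
[([332.0, 221.0, 32.0, 31.0], 0.96), ([317.0, 190.0, 35.0, 36.0], 0.96), ([288.0, 170.0, 40.0, 33.0], 0.95), ([293.0, 217.0, 34.0, 33.0], 0.94), ([331.0, 160.0, 36.0, 36.0], 0.92)]
```

All five beads are behind the crest, with x between -15 and +14 mm in the scoop. I'll back off the wall, tilt slightly nose-up and lift.

Emit:
{"op": "servo_tool", "data": {
  "increments": "0 -0.15 0 0 0 0 1;0 -0.15 -0.05 0 0 0 1;0 -0.15 -0.1 0 0 0 1;0 -0.15 -0.1 -0.01 0 0 1;0 -0.1 -0.1 -0.015 0 0 1;0 0 -0.1 -0.015 0 0 1;0 0 0 -0.01 0 0 1;0 0 0 0 0 0 1;0 0 0 0 0 0 1"
}}

```text
t: 14.42
ee_pos: [0.5953, 0.2528, 0.0769]
tcp_rot: [0.734, 0.679, 0.017, 0.018]
ft_force: [-0.0, -0.5, -1.3]
gripper_width: 0.0187
finger_force: 107.7
```

Emit:
{"op": "servo_tool", "data": {
  "increments": "0 0 -0.2 0 0 0 1;0 0 -0.4 0 0 0 1;0 0 -0.6 0 0 0 1;0 0 -0.8 0 0 0 1;0 0 -0.8 0 0 0 1;0 0 -0.8 0 0 0 1;0 0 -0.8 0 0 0 1;0 0 -0.8 0 0 0 1;0 0 -0.8 0 0 0 1;0 0 -0.8 0 0 0 1;0 0 -0.8 0 0 0 1;0 0 -0.8 0 0 0 1;0 0 -0.8 0 0 0 1;0 0 -0.8 0 0 0 1;0 0 -0.6 0 0 0 1;0 0 -0.4 0 0 0 1;0 0 -0.2 0 0 0 1;0 0 0 0 0 0 1;0 0 0 0 0 0 1"
}}

```text
t: 16.0
ee_pos: [0.5897, 0.2532, 0.1884]
tcp_rot: [0.734, 0.679, 0.017, 0.018]
ft_force: [-0.1, 1.4, -1.7]
gripper_width: 0.0183
finger_force: 107.7
```

```bash
python3 - <<'E'
from h import *
s=env.get_state();k=K('wrist');im=env.read_camera('wrist');cv2.imwrite('pics/w7.png',im)
for n,v in beads(im,k,s['ee_pos'][2]-.0687+.0135).items():print(n,v)
print([(np.round(b['box']).tolist(),round(b['conf'],2)) for b in env.boxes_of('wrist','bead1')])
kt=K('top');im=env.read_camera('top');cv2.imwrite('pics/top1.png',im)
r=R.from_quat(s['tcp_rot']).as_matrix();print(r.round(3).tolist())
uv=np.array([(565,176),(685,205),(655,346),(531,313)])/3+[140,130]
t,res=fitrect(uv,kt,.075,.065,.03,[.565,-.25,-.1]);print('tray',t,res)
t2=np.array([.5853,.2545])
b=[x['box'] for x in env.boxes_of('top','tray')];print(b, ray('top',[(b[0][0]+b[0][2]/2,b[0][1]+b[0][3]/2)],.02))
E
```

```text
red ([291.0, 228.0], 351, 'scoop xy mm', -24, 16)
yellow ([411.0, 253.0], 1425, 'scoop xy mm', 62, 36)
blue ([292.0, 188.0], 790, 'scoop xy mm', -24, -13)
orange ([334.0, 234.0], 756, 'scoop xy mm', 6, 21)
[([299.0, 193.0, 35.0, 32.0], 0.87), ([276.0, 169.0, 35.0, 37.0], 0.78), ([274.0, 217.0, 35.0, 22.0], 0.77), ([317.0, 218.0, 35.0, 34.0], 0.62), ([308.0, 163.0, 37.0, 32.0], 0.57)]
[[0.079, 0.996, 0.049], [0.997, -0.079, -0.004], [-0.0, 0.05, -0.999]]
tray [ 0.56482307 -0.24849999 -1.71643848] [-4.7  1.9  2.7  4.2  4.4 -2.2 -2.6 -3.7]
[[320.9, 186.7, 47.2, 56.1]] [[ 0.57273751 -0.25491198  0.02      ]]
```

```bash
python3 - <<'E'
from h import *
print('purple handle',ray('top',np.array([(622,428)])/3+[140,130],.12))
print('glue?',ray('scene',[(120,243)],.06))
print([(b['box'],b['conf'],ray('top',[(b['box'][0]+b['box'][2]/2,b['box'][1]+b['box'][3]/2)],.06)) for b in env.boxes_of('top','glue')][:2])
E
```

```text
purple handle [[ 0.38951251 -0.25274456  0.12      ]]
glue? [[ 0.58594833 -0.4905908   0.06      ]]
[([415.2, 195.5, 26.4, 16.4], 0.87, array([[ 0.6263489 , -0.49661961,  0.06      ]])), ([224.7, 255.9, 14.7, 13.8], 0.52, array([[0.38504685, 0.07099503, 0.06      ]]))]
```

Emit:
{"op": "servo_tool", "data": {
  "increments": "-0.1 0 -0.05 0 0 0 1;-0.2 0 -0.1 0 0 0 1;-0.3 0 -0.1 0 0 0 1;-0.4 -0.05 -0.1 0 0 0 1;-0.5 -0.05 -0.1 0 0 0 1;-0.6 -0.05 -0.1 0 0 0 1;-0.7 -0.05 -0.1 0 0 0 1;-0.8 -0.05 -0.1 0 0 0 1;-0.9 -0.05 -0.1 0 0 0 1;-1 -0.05 -0.1 0 0 0 1;-1 -0.05 -0.1 0 0 0 1;-1 -0.05 -0.1 0 0 0 1;-1 -0.05 -0.1 0 0 0 1;-1 -0.05 -0.1 0 0 0 1;-1 -0.05 -0.1 0 0 0 1;-1 -0.05 -0.1 0 0 0 1;-1 -0.05 -0.1 0 0 0 1;-1 -0.05 -0.1 0 0 0 1;-1 -0.05 -0.1 0 0 0 1;-1 -0.05 -0.1 0 0 0 1"
}}

```text
t: 17.92
ee_pos: [0.568, 0.0985, 0.2079]
tcp_rot: [0.734, 0.679, 0.017, 0.018]
ft_force: [0.6, -0.5, -1.0]
gripper_width: 0.0188
finger_force: 107.7
```

Emit:
{"op": "servo_tool", "data": {
  "increments": "-1 -0.06 0 0 0 0 1;-1 -0.06 0 0 0 0 1;-1 -0.06 0 0 0 0 1;-1 -0.06 0 0 0 0 1;-1 -0.06 0 0 0 0 1;-1 -0.06 0 0 0 0 1;-1 -0.06 0 0 0 0 1;-1 -0.06 0 0 0 0 1;-1 -0.06 0 0 0 0 1;-1 -0.06 0 0 0 0 1;-1 -0.06 0 0 0 0 1;-1 -0.06 0 0 0 0 1;-1 -0.06 0 0 0 0 1;-1 -0.06 0 0 0 0 1;-1 -0.06 0 0 0 0 1;-1 -0.06 0 0 0 0 1;-1 -0.06 0 0 0 0 1;-1 -0.06 0 0 0 0 1;-1 -0.06 0 0 0 0 1;-1 -0.06 0 0 0 0 1"
}}

```text
t: 19.58
ee_pos: [0.5404, -0.0999, 0.2072]
tcp_rot: [0.734, 0.678, 0.017, 0.018]
ft_force: [-0.1, 0.6, -0.8]
gripper_width: 0.0188
finger_force: 107.7
```

Emit:
{"op": "servo_tool", "data": {
  "increments": "-1 -0.06 0 0 0 0 1;-1 -0.06 0 0 0 0 1;-1 -0.06 0 0 0 0 1;-1 -0.06 0 0 0 0 1;-1 -0.06 0 0 0 0 1;-1 -0.06 0 0 0 0 1;-1 -0.06 0 0 0 0 1;-1 -0.06 0 0 0 0 1;-1 -0.06 0 0 0 0 1;-1 -0.06 0 0 0 0 1;-0.9 0 0 0 0 0 1;-0.8 0 0 0 0 0 1;-0.7 0 0 0 0 0 1;-0.6 0 0 0 0 0 1;-0.5 0 0 0 0 0 1;-0.4 0 0 0 0 0 1;-0.3 0 0 0 0 0 1;-0.2 0 0 0 0 0 1;-0.1 0 0 0 0 0 1;0 0 0 0 0 0 1"
}}

```text
t: 21.25
ee_pos: [0.5231, -0.243, 0.2069]
tcp_rot: [0.734, 0.678, 0.017, 0.018]
ft_force: [0.4, -0.3, -1.4]
gripper_width: 0.0186
finger_force: 107.7
```

Emit:
{"op": "servo_tool", "data": {
  "increments": "0 0 0 0.005 0 0 1;0 0 0 0.005 0 0 1;0 0 0 0.005 0 0 1;0 0 0 0.005 0 0 1;0 0 0 0 0 0 1;0 0 0 0 0 0 1;0 0 0 0 0 0 1;0 0 0 0 0 0 1;0 0 0 0 0 0 1;0 0 0 0 0 0 1;0 0 0 0 0 0 1;0 0 0 0 0 0 1;0 0 0 0 0 0 1;0 0 0 0 0 0 1;0 0 0 0 0 0 1;0 0 0 0 0 0 1"
}}

```text
t: 22.58
ee_pos: [0.5231, -0.243, 0.2069]
tcp_rot: [0.734, 0.679, 0.01, 0.011]
ft_force: [-0.4, -0.1, -0.8]
gripper_width: 0.0189
finger_force: 107.7
```

```bash
python3 - <<'E'
from h import *
s=env.get_state();k=K('wrist');im=env.read_camera('wrist');cv2.imwrite('pics/w8.png',im)
r=R.from_quat(s['tcp_rot']).as_matrix();print(s['t'],s['ee_pos'],r[:,2],'pan',s['ee_pos']+r@[0,.043,.066])
print([(np.round(b['box']).tolist(),round(b['conf'],2)) for b in env.boxes_of('wrist','bead1')])
cv2.imwrite('pics/w8v.png',cv2.resize(im,(800,600)))
E
```

```text
22.5833 [ 0.52309196 -0.24301407  0.20689035] [ 0.02987879 -0.00234649 -0.99955078] pan [ 0.56791119 -0.24655328  0.14220875]
[([280.0, 168.0, 31.0, 32.0], 0.92), ([307.0, 160.0, 37.0, 31.0], 0.86), ([319.0, 219.0, 31.0, 34.0], 0.74), ([297.0, 194.0, 36.0, 34.0], 0.66), ([280.0, 219.0, 28.0, 21.0], 0.59)]
```

View pics/w8v.png

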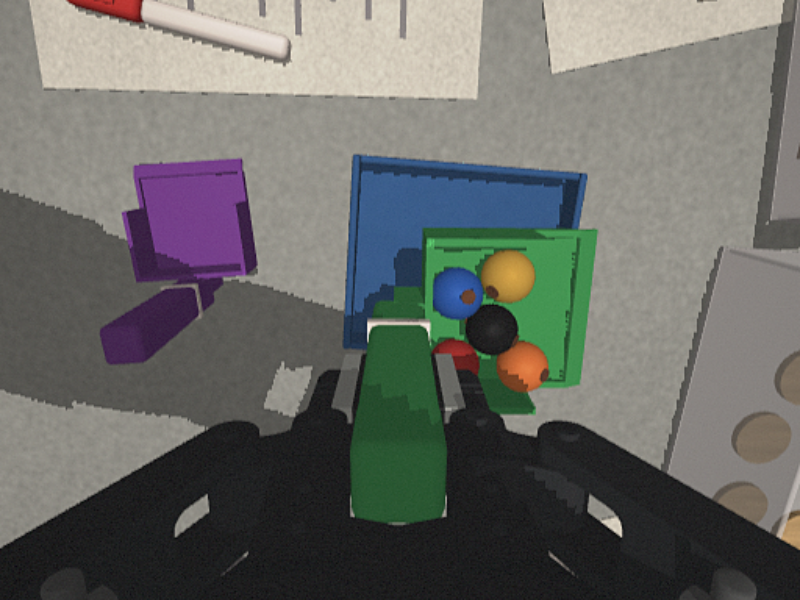

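```bash
python3 - <<'E'
from h import *
k=K('wrist');P=ray('',np.array([(354,155),(586,174),(345,347)])/1.5625,.03,k);print(P.round(3).tolist(),(P[1]+P[2])/2)
E
```

```text
[[0.506, -0.173, 0.03], [0.652, -0.196, 0.03], [0.487, -0.3, 0.03]] [ 0.56930062 -0.24788904  0.03      ]
```

The last view shows all five beads in the pan, at about (457,293), (507,275), (491,329), (523,366) and (455,357). The pan's middle is about 2 mm from the tray's centre. It is 14 cm up, level within 0.03 rad and still.

```bash
python3 -c "
from rig import env
print(env.close_job())"
```

```text
the job is handed in; nothing more can be done
None
```

I handed the job in with all five beads in the green scoop, held level and still about 14 cm above the table, its pan about 2 mm from the tray's centre; the hand-in returned no verdict, so I don't know the judged result.

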